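# Build the play-shelf tower

### The arm

A 6-joint arm with a two-finger parallel gripper is mounted at the origin on the work surface. World frame = base frame: x ahead of the robot, y to its left, z up, the work surface at z = 0. Lengths are in m, angles in rad, forces in N, time in s.
With the tool pointing down it reaches from about 0.325 to 0.85 m from the base axis. Payload 4.4 kg.
Tool frame: the origin (TCP) lies at the very end of the fingers, on their centre line; the grasp point (between the pads) lies 19 mm behind it; z points along the fingers, y is the line along which they close (so a half turn about z gives the same grasp; the last joint's range is limited). The gripper opens to 94 mm and grips with 3 to 60 N. Pads are 16 mm wide; open, the fingers measure 119 mm over their backs; the gripper's body (75 mm by 177 mm) begins 78 mm behind the grasp point.
Start: joints at [-1.323, 0.207, 1.542, -0, 1.393, -0.15], TCP at [0.223, -0.53, 0.205] pointing down, gripper open.
Joint ranges: [-2.73, 2.73], [-0.86, 2.22], [0.23, 2.46], [-1.11, 4.25], [0.08, 2.63], [-2.82, 2.82]. Speed limits (rad/s): [2.79, 2.79, 3.14, 3.14, 3.14, 3.14].

### API

Orientations are given as a unit quaternion [w, x, y, z].
In Python, from station import get_obs, read_camera, calibration, finish_job gives the robot as it stands. The module is installed in compiled form; this text tells all that it offers.
- The arm moves only by the tool arm_command, never from a script. Its argument "rows" is a list of rows, each an object with "rot": the turn, a rotation vector about the tool's x, y, z in rad, a list of three; "linear": the shift along the tool's x, y, z in mm, a list of three; "claw": the finger opening in mm, from 0 to 94. In form: [{"rot": [ax, ay, az], "linear": [tx, ty, tz], "claw": claw}, ...]. A call has 1 to 12 rows; each row shifts and turns the commanded pose from where the row before left it, along the tool's axes as they then stand; what a row does not reach is not made up. A row lasts 1/10 s, in which the tool goes at most 50 mm and 8.59 degrees, less where a joint would pass 70% of its speed; a pose out of reach is approached as far as the arm can. A call with a gripper value outside its range is refused whole. The fingers move at their own pace and stop on an object; "force" is the grip in N (left out, the last holds). Time passes only in rows, so rows that do not move let the fingers close. It gives the time, the measured TCP pose, the force, the opening and the grip force at its end, in the units of the state.
- get_obs(): the state, without advancing time (a new reading comes with each control period).
- read_camera(name): name is "scene" or "top" or "wrist"; returns the picture (400x640x3 uint8, red, green, blue); there is no depth.
- calibration(name): a dict with "fx", "fy", "cx", "cy" (pixels), "extrinsics" (4x4, takes a point from camera to world coordinates); the wrist camera has in their place "mount" (4x4, takes a point from camera to tool coordinates, whose origin is the TCP and whose axes are the flange's). Camera axes: x right, y up, looking along -z (the intrinsics and any distortion apply to the point x, -y, -z); pixel columns grow to the right and rows downward; lengths in m; the calibration is good to about 2 mm. A picture is of the moment at which its call begins: read the wrist's pose just before it. calibration takes no time and is no camera call.
- finish_job(): hands the job in; it is judged then, once.
The state is a dict: "time_s": time; "qpos": joint angles; "qvel": joint speeds; "joint_efforts": joint torques, N m; "eef_pos": TCP position; "tcp_rot": TCP orientation; "contact_force": force on the tool from outside, world axes, zero at the start; "moment": the same for the moment, N m; "width": opening from 0.0 (shut) to 1.0 (fully open); "finger_force": force on a finger pad.
Only numpy, scipy, OpenCV 4.12 (cv2) and the standard library are available. Lean on these libraries where they do the work, as an engineer would, in place of code of your own. Each camera call takes 0.05 s, during which the arm holds its last target. There are 200 camera calls.

### The job

On the red-topped plinth build the tower from the bottom up: the teal teether ring laid flat, the maple rattle cube flat on the ring, the yellow cup upright with its mouth up on the cube, and last the steel bell ball seated in the mouth of the cup, each centred on the one below and set in that order. The yellow cup stands nested in the blue cup: lift out only the yellow one and leave the blue cup standing where it is. Leave the kaleidoscope, the spinning top and everything else where they are, and let go of the finished tower.

Things in the scene. Friction and masses are not known exactly. Their poses are not given: they have to be found in the camera images.
- teal_ring: hard silicone teether ring in teal, lying flat on the shelf: outside diameter 62 mm, hole 32 mm, 18 mm thick, about 70 g; origin at the centre of its underside, z up along its axis
- rattle_cube: maple rattle cube, 44 mm each side, edges rounded by 3 mm, a dark walnut disc inlaid on the top and the four sides, about 120 g; origin at the centre of its underside, x and y along its side faces' normals, z up
- yellow_cup: yellow plastic cup, open on top, 60 mm tall, slightly tapered: outside diameter 35 mm at the foot, 40 mm at the rim, wall 3 mm (mouth 34 mm inside), floor 4 mm, about 50 g; origin at the centre of its underside, z up to the mouth. At the start it stands loosely in the blue cup, its underside 4 mm above the shelf, its upper 22 mm showing above the blue rim
- blue_cup: blue plastic cup round the yellow one, loose, 42 mm tall, outside diameter 46 mm at the foot and 53 mm at the rim, wall 3 mm, floor 4 mm, about 90 g; origin at the centre of its underside, z up. It stays where it is
- bell_ball: stainless steel bell ball with a dark seam, 42 mm diameter, hollow, about 80 g; origin at its centre (its axes mean nothing). At the start it sits on the dark wooden stand, its centre about 51 mm above the shelf; seated in the yellow cup's mouth its centre is about 12 mm above the cup's rim (72 mm above the cup's underside)
- ball_stand: small dark wooden stand that holds the ball at the start, fixed: foot 50 mm diameter and 6 mm tall, narrow stem, cup 30 mm diameter, 34 mm tall in all; origin at the centre of its underside
- red_plinth: the target: round birch plinth with a red top, fixed, 80 mm diameter, flat top 10 mm above the shelf; origin at the centre of its underside
- grey_plinth: a second, like plinth with a dark grey top, fixed, 80 mm diameter, 10 mm tall; not used; origin at the centre of its underside
- kaleidoscope: clear acrylic kaleidoscope tube with purple end caps standing upright, loose, 44 mm diameter, 100 mm tall; origin at the centre of its underside; stays where it is
- spinning_top: orange plastic spinning top standing upside down on its flat knob, tip up, loose, 52 mm diameter, 60 mm tall; origin at the centre of its underside; stays where it is
Things that resemble listed ones, but are neither listed nor needed, are in the scene too. Leave any green, orange or pink look-alike of the teal_ring alone.

How it is judged:
By the outcome, as a careful person would: the job done as asked, in the order asked, and still so for the second after the job is handed in, with the robot touching nothing.
It also fails if it takes over 128 s, if anything falls off the work surface, if the arm or the gripper's body presses on something with over 40 N, if the wrist force passes 120 N, or if a joint passes its speed limit or range.

## Working session

There is one attempt and no reset: what is moved stays moved. The work goes in short steps, Python scripts to look and compute and a tool call to move; the robot and the scene stay as the last step left them, time stands still between calls to the robot, and variables do not carry over. Pictures are saved under pics/ and viewed, at most 14 in all, crops included, and the job is handed in when it is done.

Besides the shell and the picture viewer there is one more tool, called after ">>>" in YAML: its name, and indented under it one key for each argument. arm_command: Moves the arm, as the interface text tells. Its arguments: {"type":"object","properties":{"rows":{"type":"array","items":{"type":"object","properties":{"rot":{"type":"array","items":{"type":"number"}},"linear":{"type":"array","items":{"type":"number"}},"claw":{"type":"number"}}}},"force":{"type":"number"}},"required":["rows"]}

```bash
mkdir -p pics; python3 - <<'E'
from station import *
import cv2,numpy as np
np.set_printoptions(precision=4,suppress=True)
for n in ("scene","top"):
    im=read_camera(n); cv2.imwrite(f"pics/{n}0.png",im[:,:,::-1]); print(n,calibration(n))
print(calibration("wrist")); print(get_obs())
E
```

```text
scene {'fx': 440.8324757845373, 'fy': 440.8324757845373, 'cx': 331.47880096577296, 'cy': 199.4015581581656, 'extrinsics': array([[ 0.6929, -0.4947,  0.5246,  1.0835],
       [ 0.721 ,  0.4642, -0.5145, -0.4073],
       [ 0.011 ,  0.7347,  0.6783,  0.6772],
       [ 0.    ,  0.    ,  0.    ,  1.    ]])}
top {'fx': 394.99898136008125, 'fy': 394.99898136008125, 'cx': 315.64707570107987, 'cy': 202.99416776940885, 'extrinsics': array([[ 0.0773,  0.9732, -0.2166,  0.3729],
       [-0.997 ,  0.0743, -0.0218,  0.042 ],
       [-0.0051,  0.2177,  0.976 ,  1.0015],
       [ 0.    ,  0.    ,  0.    ,  1.    ]])}
{'fx': 350.39982633566774, 'fy': 350.39982633566774, 'cx': 330.8926888739047, 'cy': 200.68628899130607, 'mount': array([[ 0.0007,  0.9711,  0.2386,  0.0696],
       [ 1.    , -0.0006, -0.0005,  0.0003],
       [-0.0003,  0.2386, -0.9711, -0.1787],
       [ 0.    ,  0.    ,  0.    ,  1.    ]])}
{'time_s': 0.1, 'qpos': array([-1.3235,  0.2074,  1.5428,  0.    ,  1.3935, -0.1505]), 'qvel': array([ 0.0006,  0.0004, -0.0014,  0.0003,  0.0023,  0.0005]), 'joint_efforts': array([ -0.0004, -37.1862, -28.2293,   0.0701,   0.0311,  -0.    ]), 'eef_pos': array([ 0.2225, -0.5294,  0.2044]), 'tcp_rot': array([-0.001 ,  0.9803,  0.1976, -0.    ]), 'contact_force': array([ 0.6949, -0.0846,  0.0699]), 'moment': array([-0.0477, -0.0155,  0.0492]), 'finger_force': 0.0, 'width': 1.0010187989598835}
```

View pics/top0.png

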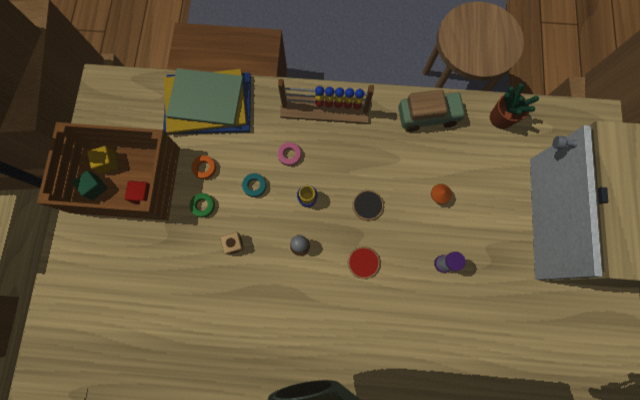

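View pics/scene0.png

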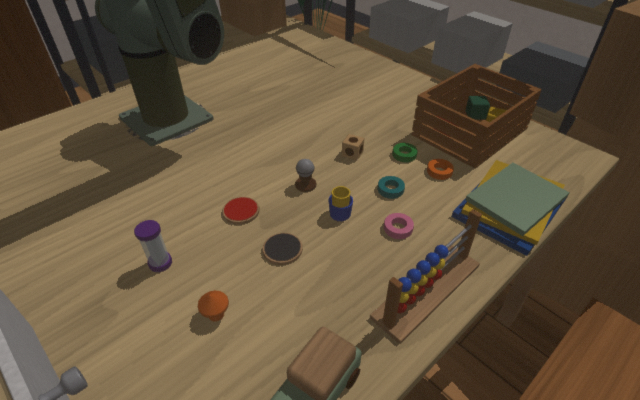

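Top view: the ring candidates are teal (254,185), green (203,205), orange (204,167) and pink (289,153). The one described is the blue-teal ring at (254,185). The others have one candidate each: cube (232,243), ball (300,245), nested cups (307,195), red plinth (363,263) and grey plinth (368,205). In the scene view the teal ring is at (391,187), between green (405,152) and pink (399,226).

```bash
cat > h.py <<'E'
from station import *
import cv2,numpy as np
from scipy.spatial.transform import Rotation as R
np.set_printoptions(precision=4,suppress=True)
def pose():
    o=get_obs(); T=np.eye(4); q=o['tcp_rot']; T[:3,:3]=R.from_quat([q[1],q[2],q[3],q[0]]).as_matrix(); T[:3,3]=o['eef_pos']; return T
def cam(n):
    c=calibration(n); E=pose()@c['mount'] if n=="wrist" else c['extrinsics']
    return c,E
def plane(CE,uv,z):
    c,E=CE; d=E[:3,:3]@np.array([(uv[0]-c['cx'])/c['fx'],-(uv[1]-c['cy'])/c['fy'],-1]); o=E[:3,3]
    return o+d*(z-o[2])/d[2]
def proj(CE,p):
    c,E=CE; q=np.linalg.inv(E)@np.r_[p,1]; return np.array([c['cx']+c['fx']*q[0]/-q[2],c['cy']+c['fy']*q[1]/q[2]])
def blob(im,lo,hi,box=None,fill=True):
    """centroid (filled outer contour) of largest HSV blob in box (x0,y0,x1,y1)"""
    hsv=cv2.cvtColor(im,cv2.COLOR_RGB2HSV); m=cv2.inRange(hsv,np.array(lo),np.array(hi))
    if box is not None:
        k=np.zeros_like(m); k[box[1]:box[3],box[0]:box[2]]=255; m&=k
    cs,_=cv2.findContours(m,cv2.RETR_EXTERNAL,cv2.CHAIN_APPROX_NONE)
    c=cv2.convexHull(max(cs,key=lambda a:cv2.contourArea(cv2.convexHull(a)))); M=cv2.moments(c)
    return np.array([M['m10']/M['m00'],M['m01']/M['m00']]),cv2.minAreaRect(c),c
E
python3 - <<'E'
from h import *
im=cv2.imread("pics/top0.png")[:,:,::-1].copy(); C=cam("top")
im2=cv2.imread("pics/scene0.png")[:,:,::-1].copy(); C2=cam("scene")
J=[("teal",(85,90,40),(105,255,255),(235,165,275,205),(370,170,412,205),.009),
("red",(0,150,60),(8,255,255),(340,240,390,285),(215,190,270,230),.010),
("red2",(172,150,60),(180,255,255),(340,240,390,285),(215,190,270,230),.010),
("yellow",(18,140,40),(32,255,255),(296,183,320,206),(328,185,355,205),.064),
("blue",(108,120,30),(130,255,255),(290,180,325,212),(322,180,360,225),.03),
("ball",(0,0,40),(180,75,255),(285,230,314,258),(292,155,318,178),.051),
("grey",(0,0,10),(180,255,70),(350,188,386,222),(262,233,304,262),.010),
("orange_top",(0,170,60),(14,255,255),(425,180,460,210),(190,285,235,320),.035)]
for n,lo,hi,b,b2,z in J:
  for I,CC,bb in((im,C,b),(im2,C2,b2)):
    try:
        u,r,_=blob(I,lo,hi,bb); print(n,u,r[1],plane(CC,u,z))
    except Exception as e: print(n,"none")
# enlarged crops
a=cv2.resize(im[140:280,190:330],None,fx=4,fy=4,interpolation=cv2.INTER_CUBIC)
cv2.imwrite("pics/crop1.png",a[:,:,::-1])
E
```

```text
teal [253.5206 184.5022] (21.21320343017578, 22.62741470336914) [0.63   0.2293 0.009 ]
teal [391.1486 184.7864] (16.0, 24.0) [0.6254 0.2353 0.009 ]
red [363.234  262.1394] (28.0, 28.0) [ 0.4517 -0.0655  0.01  ]
red [240.2205 208.4611] (23.25510597229004, 32.199378967285156) [ 0.4525 -0.0662  0.01  ]
red2 none
red2 none
yellow [306.6988 193.8096] (17.0, 15.0) [0.6022 0.0865 0.064 ]
yellow [340.398  195.1848] (18.0, 19.0) [0.6126 0.0802 0.064 ]
blue [304.5639 201.9252] (15.625468254089355, 4.858338832855225) [0.5891 0.0918 0.03  ]
blue [348.6    204.9667] (1.7925164699554443, 7.8102498054504395) [0.6206 0.0981 0.03  ]
ball [298.6    243.3729] (16.970561981201172, 16.970561981201172) [0.4813 0.0965 0.051 ]
ball [304.721  167.1696] (17.677669525146484, 17.677669525146484) [0.4797 0.0981 0.051 ]
grey [367.6539 204.4458] (27.280027389526367, 25.938386917114258) [ 0.5993 -0.0693  0.01  ]
grey [282.0626 246.8201] (26.0, 34.0) [ 0.6005 -0.0698  0.01  ]
orange_top [440.9078 193.5515] (19.091880798339844, 18.384777069091797) [ 0.6357 -0.2488  0.035 ]
orange_top [212.933  304.6302] (27.280029296875, 28.621667861938477) [ 0.639 -0.25   0.035]
```

View pics/crop1.png

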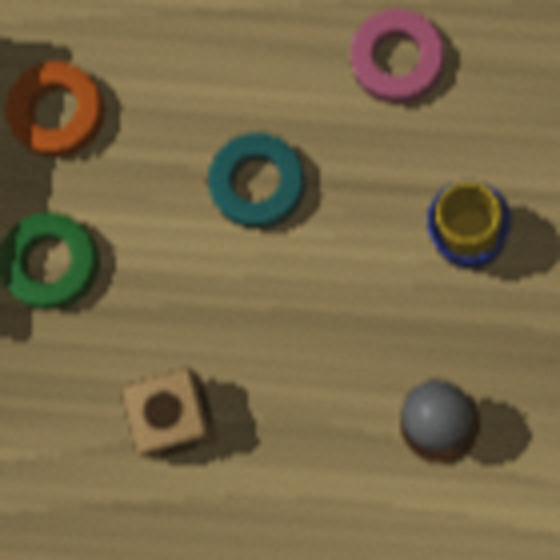

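The crop confirms the choice: the teal ring is centred near (254,185), with the green ring to its lower left, orange to its left and pink to its upper right. First I move over the red plinth for a close look.

>>> arm_command:
  rows:
    - {"rot": [0, 0, 0], "linear": [35.5, -30.8, 0], "claw": 94}
    - {"rot": [0, 0, 0], "linear": [35.5, -30.8, 0], "claw": 94}
    - {"rot": [0, 0, 0], "linear": [35.5, -30.8, 0], "claw": 94}
    - {"rot": [0, 0, 0], "linear": [35.5, -30.8, 0], "claw": 94}
    - {"rot": [0, 0, 0], "linear": [35.5, -30.8, 0], "claw": 94}
    - {"rot": [0, 0, 0], "linear": [35.5, -30.8, 0], "claw": 94}
    - {"rot": [0, 0, 0], "linear": [35.5, -30.8, 0], "claw": 94}
    - {"rot": [0, 0, 0], "linear": [35.5, -30.8, 0], "claw": 94}
    - {"rot": [0, 0, 0], "linear": [35.5, -30.8, 0], "claw": 94}
    - {"rot": [0, 0, 0], "linear": [35.5, -30.8, 0], "claw": 94}
    - {"rot": [0, 0, 0], "linear": [35.5, -30.8, 0], "claw": 94}
    - {"rot": [0, 0, 0], "linear": [0, 0, 0], "claw": 94}

```text
time_s: 1.3
eef_pos: [0.4526, -0.0616, 0.2051]
tcp_rot: [-0.001, 0.979, 0.202, 0.0]
contact_force: [-0.4, -0.2, 0.5]
width: 0.997
finger_force: 0.0
```

```bash
cat >> h.py <<'E'
def go(p):
    T=pose(); d=T[:3,:3].T@(np.array(p)-T[:3,3])*1000; print("tool move mm",d); return d
def look(name):
    C=cam("wrist"); im=read_camera("wrist"); cv2.imwrite(f"pics/{name}.png",im[:,:,::-1]); return C,im
E
python3 - <<'E'
from h import *
C,im=look("w1"); T=pose(); print(T)
u,r,_=blob(im,(0,150,50),(8,255,255)); print(u,r[1],plane(C,u,.01))
go([.63,.231,.204])
E
```

```text
[[ 0.9196  0.3929 -0.001   0.4517]
 [ 0.3929 -0.9196  0.0003 -0.064 ]
 [-0.0008 -0.0006 -1.      0.205 ]
 [ 0.      0.      0.      1.    ]]
[335.0025 182.0636] (64.0, 66.0) [ 0.4532 -0.0662  0.01  ]
tool move mm [ 279.8665 -201.2585    0.9322]
```

View pics/w1.png

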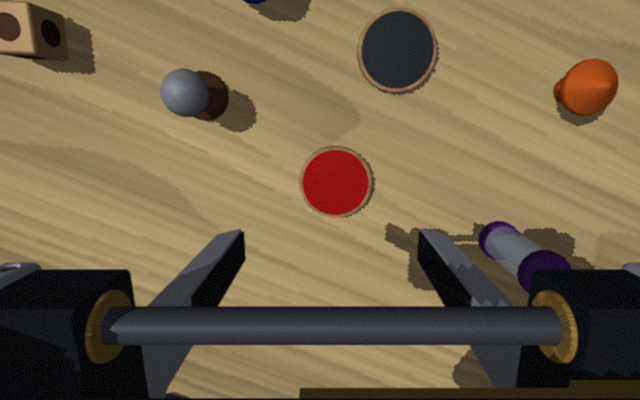

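Wrist view: the red disc is at (335,182), which gives (0.453,-0.066), in agreement with both fixed cameras. The ball is at (185,92), the cube at (25,28) and the kaleidoscope clear at the right. Next is the ring.

>>> arm_command:
  rows:
    - {"rot": [0, 0, 0], "linear": [35, -25, 0], "claw": 94}
    - {"rot": [0, 0, 0], "linear": [35, -25, 0], "claw": 94}
    - {"rot": [0, 0, 0], "linear": [35, -25, 0], "claw": 94}
    - {"rot": [0, 0, 0], "linear": [35, -25, 0], "claw": 94}
    - {"rot": [0, 0, 0], "linear": [35, -25, 0], "claw": 94}
    - {"rot": [0, 0, 0], "linear": [35, -25, 0], "claw": 94}
    - {"rot": [0, 0, 0], "linear": [35, -25, 0], "claw": 94}
    - {"rot": [0, 0, 0], "linear": [35, -26, 0], "claw": 94}
    - {"rot": [0, 0, 0], "linear": [0, 0, 30], "claw": 94}
    - {"rot": [0, 0, 0], "linear": [0, 0, 30], "claw": 94}
    - {"rot": [0, 0, 0], "linear": [0, 0, 0], "claw": 94}
    - {"rot": [0, 0, 0], "linear": [0, 0, 0], "claw": 94}

```text
time_s: 2.55
eef_pos: [0.6315, 0.2254, 0.1446]
tcp_rot: [0.0, 0.98, 0.197, -0.001]
contact_force: [-0.3, 0.2, 0.3]
width: 0.998
finger_force: 0.0
```

```bash
python3 - <<'E'
from h import *
C,im=look("w2"); print(pose()[:3,3])
u,r,_=blob(im,(85,90,30),(105,255,255)); p=plane(C,u,.016); print(u,r,p)
go([p[0],p[1],.003])
E
```

```text
[0.6327 0.2259 0.1465]
[327.4974 193.3979] ((327.5000305175781, 193.50001525878906), (66.46803283691406, 66.46803283691406), 45.0) [0.6309 0.2281 0.016 ]
tool move mm [ -0.8904  -2.752  143.4637]
```

View pics/w2.png

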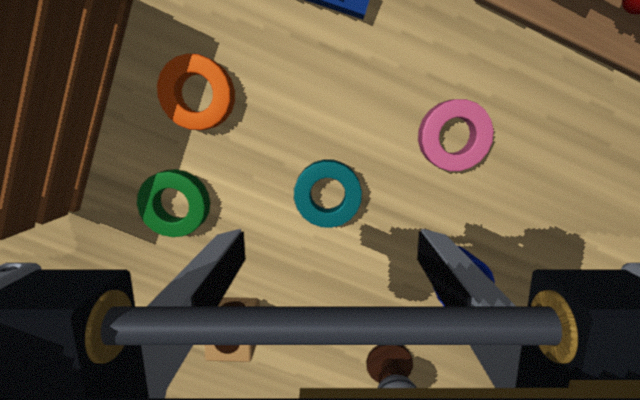

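Wrist view: the teal ring is centred at (327,193), green at (172,203) and pink at (457,135), and the fingers have clear room. I go down and grip.

>>> arm_command:
  rows:
    - {"rot": [0, 0, 0], "linear": [-0.5, -2.5, 35], "claw": 94}
    - {"rot": [0, 0, 0], "linear": [0, 0, 35], "claw": 94}
    - {"rot": [0, 0, 0], "linear": [0, 0, 35], "claw": 94}
    - {"rot": [0, 0, 0], "linear": [0, 0, 23], "claw": 94}
    - {"rot": [0, 0, 0], "linear": [0, 0, 13], "claw": 94}
    - {"rot": [0, 0, 0], "linear": [0, 0, 0], "claw": 94}
    - {"rot": [0, 0, 0], "linear": [0, 0, 0], "claw": 94}
  force: 15

```text
time_s: 3.3
eef_pos: [0.6322, 0.2295, 0.0067]
tcp_rot: [-0.0, 0.98, 0.197, 0.002]
contact_force: [0.3, 0.6, 0.8]
width: 1.0
finger_force: 0.0
```

>>> arm_command:
  rows:
    - {"rot": [0, 0, 0], "linear": [0, 0, 0], "claw": 50}
    - {"rot": [0, 0, 0], "linear": [0, 0, 0], "claw": 50}
    - {"rot": [0, 0, 0], "linear": [0, 0, 0], "claw": 50}
    - {"rot": [0, 0, 0], "linear": [0, 0, 0], "claw": 50}
    - {"rot": [0, 0, 0], "linear": [0, 0, 0], "claw": 50}
    - {"rot": [0, 0, 0], "linear": [0, 0, 0], "claw": 50}
    - {"rot": [0, 0, 0], "linear": [0, 0, 0], "claw": 50}
    - {"rot": [0, 0, 0], "linear": [0, 0, 0], "claw": 50}
  force: 20

```text
time_s: 4.1
eef_pos: [0.6306, 0.2294, 0.0049]
tcp_rot: [0.0, 0.98, 0.198, 0.0]
contact_force: [-1.5, -0.6, 4.0]
width: 0.651
finger_force: 19.8
```

```bash
python3 - <<'E'
from h import *
print(np.mean([pose()[:3,3] for _ in range(1)],axis=0)); o=get_obs(); print(o['width']*94,o['finger_force'])
go([.453,-.066,.12])
E
```

```text
[0.6306 0.2294 0.0049]
61.15164413237122 19.760180041193962
tool move mm [-278.1292  203.576  -115.2   ]
```

>>> arm_command:
  rows:
    - {"rot": [0, 0, 0], "linear": [0, 0, -15], "claw": 50}
    - {"rot": [0, 0, 0], "linear": [0, 0, -35], "claw": 50}
    - {"rot": [0, 0, 0], "linear": [0, 0, -45], "claw": 50}
    - {"rot": [0, 0, 0], "linear": [0, 0, -20], "claw": 50}
    - {"rot": [0, 0, 0], "linear": [-34, 25, 0], "claw": 50}
    - {"rot": [0, 0, 0], "linear": [-35, 25.5, 0], "claw": 50}
    - {"rot": [0, 0, 0], "linear": [-35, 25.5, 0], "claw": 50}
    - {"rot": [0, 0, 0], "linear": [-35, 25.5, 0], "claw": 50}
    - {"rot": [0, 0, 0], "linear": [-35, 25.5, 0], "claw": 50}
    - {"rot": [0, 0, 0], "linear": [-35, 25.5, 0], "claw": 50}
    - {"rot": [0, 0, 0], "linear": [-35, 25.5, 0], "claw": 50}
    - {"rot": [0, 0, 0], "linear": [-34, 25.5, 0], "claw": 50}

```text
time_s: 5.3
eef_pos: [0.4518, -0.0671, 0.12]
tcp_rot: [0.0, 0.98, 0.198, 0.0]
contact_force: [0.6, -0.3, -0.5]
width: 0.653
finger_force: 19.8
```

>>> arm_command:
  rows:
    - {"rot": [0, 0, 0], "linear": [0, 0, 45], "claw": 50}
    - {"rot": [0, 0, 0], "linear": [0, 0, 25], "claw": 50}
    - {"rot": [0, 0, 0], "linear": [0, 0, 0], "claw": 50}
    - {"rot": [0, 0, 0], "linear": [0, 0, 0], "claw": 50}
    - {"rot": [0, 0, 0], "linear": [0, 0, 0], "claw": 50}

```text
time_s: 5.8
eef_pos: [0.4546, -0.0662, 0.0512]
tcp_rot: [0.001, 0.98, 0.198, 0.001]
contact_force: [-0.1, 0.3, -0.5]
width: 0.65
finger_force: 19.8
```

```bash
python3 - <<'E'
from h import *
C,im=look("w3"); T=pose(); print(T[:3,3])
u,r,c=blob(im,(85,90,30),(105,255,255)); print("ring",u,r[1],cv2.boundingRect(c),"at pad depth",plane(C,u,T[2,3]+.012))
u,r,c=blob(im,(0,150,50),(8,255,255)); print("red",u,r[1],cv2.boundingRect(c))
print(proj(C,[.453,-.066,.01]))
go([.453,-.066,.015])
E
```

```text
[ 0.4548 -0.0662  0.0513]
ring [331.1209 252.1188] (119.8253402709961, 112.76057434082031) (271, 194, 121, 114) at pad depth [ 0.4564 -0.0659  0.0633]
red [327.0445 203.8664] (53.73127746582031, 108.96404266357422) (275, 173, 109, 60)
[328.9139 225.9837]
tool move mm [-1.6892 -0.9719 36.3138]
```

View pics/w3.png

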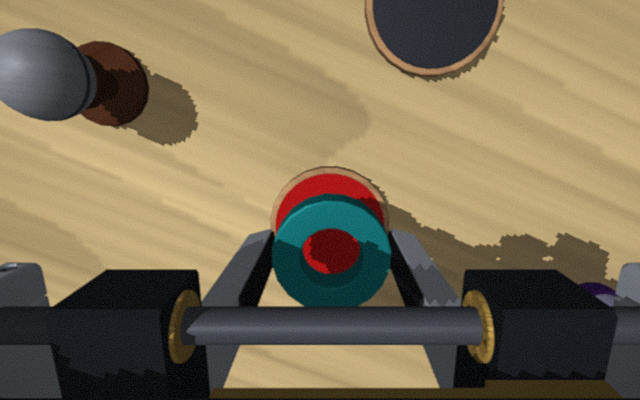

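Wrist view: the ring is held level at (331,252) and hangs about 3 mm too far along tool x relative to the plinth centre. I correct that and set it down.

>>> arm_command:
  rows:
    - {"rot": [0, 0, 0], "linear": [-2, -1, 18], "claw": 50}
    - {"rot": [0, 0, 0], "linear": [0, 0, 11], "claw": 50}
    - {"rot": [0, 0, 0], "linear": [0, 0, 6], "claw": 50}
    - {"rot": [0, 0, 0], "linear": [0, 0, 1.2], "claw": 50}
    - {"rot": [0, 0, 0], "linear": [0, 0, 0], "claw": 50}
    - {"rot": [0, 0, 0], "linear": [0, 0, 0], "claw": 50}

```text
time_s: 6.45
eef_pos: [0.4509, -0.0655, 0.014]
tcp_rot: [-0.0, 0.98, 0.198, 0.0]
contact_force: [-1.2, 1.5, 5.3]
width: 0.652
finger_force: 19.8
```

>>> arm_command:
  rows:
    - {"rot": [0, 0, 0], "linear": [0, 0, 0], "claw": 75}
    - {"rot": [0, 0, 0], "linear": [0, 0, 0], "claw": 85}
    - {"rot": [0, 0, 0], "linear": [0, 0, 0], "claw": 85}
    - {"rot": [0, 0, 0], "linear": [0, 0, -10], "claw": 85}
    - {"rot": [0, 0, 0], "linear": [0, 0, -30], "claw": 85}
    - {"rot": [0, 0, 0], "linear": [0, 0, -45], "claw": 94}
    - {"rot": [0, 0, 0], "linear": [0, 0, -45], "claw": 94}
    - {"rot": [0, 0, 0], "linear": [0, 0, -45], "claw": 94}
    - {"rot": [0, 0, 0], "linear": [0, 0, 0], "claw": 94}
    - {"rot": [0, 0, 0], "linear": [0, 0, 0], "claw": 94}

```text
time_s: 7.45
eef_pos: [0.4516, -0.0661, 0.1901]
tcp_rot: [0.001, 0.98, 0.198, 0.002]
contact_force: [0.7, 0.3, 0.2]
width: 0.997
finger_force: 0.0
```

```bash
python3 - <<'E'
from h import *
C,im=look("w4"); T=pose(); print(T[:3,3])
u,r,c=blob(im,(85,90,30),(105,255,255)); print("ring",u,r[1],plane(C,u,.026))
u,r,c=blob(im,(0,150,50),(8,255,255)); print("red",u,r[1],plane(C,u,.01))
top=cam("top"); p=plane(top,(230.75,242.5),.044); print("cube",p); go([p[0],p[1],.2])
E
```

```text
[ 0.4503 -0.0657  0.1882]
ring [329.7782 187.8505] (59.0, 60.0) [ 0.4507 -0.0663  0.026 ]
red [332.09   176.8734] (69.04402160644531, 50.707576751708984) [ 0.4593 -0.0652  0.01  ]
cube [0.4715 0.2616 0.044 ]
tool move mm [ 146.3891 -293.5085  -11.8176]
```

>>> arm_command:
  rows:
    - {"rot": [0, 0, 0], "linear": [18.3, -36.5, 0], "claw": 94}
    - {"rot": [0, 0, 0], "linear": [18.3, -36.5, 0], "claw": 94}
    - {"rot": [0, 0, 0], "linear": [18.3, -36.5, 0], "claw": 94}
    - {"rot": [0, 0, 0], "linear": [18.3, -36.5, 0], "claw": 94}
    - {"rot": [0, 0, 0], "linear": [18.3, -36.5, 0], "claw": 94}
    - {"rot": [0, 0, 0], "linear": [18.3, -36.5, 0], "claw": 94}
    - {"rot": [0, 0, 0], "linear": [18.3, -36.5, 0], "claw": 94}
    - {"rot": [0, 0, 0], "linear": [18.3, -37, 0], "claw": 94}
    - {"rot": [0, 0, 0], "linear": [0, 0, 30], "claw": 94}
    - {"rot": [0, 0, 0], "linear": [0, 0, 0], "claw": 94}
    - {"rot": [0, 0, 0], "linear": [0, 0, 0], "claw": 94}
    - {"rot": [0, 0, 0], "linear": [0, 0, 0], "claw": 94}

```text
time_s: 8.7
eef_pos: [0.4723, 0.2598, 0.1582]
tcp_rot: [0.0, 0.98, 0.197, -0.0]
contact_force: [0.5, -0.3, 0.5]
width: 1.001
finger_force: 0.0
```

```bash
python3 - <<'E'
from h import *
C,im=look("w5"); T=pose(); print(T[:3,3])
cv2.imwrite("pics/w5c.png",cv2.resize(im[100:300,200:460],None,fx=3,fy=3)[:,:,::-1])
u,r,c=blob(im,(0,30,0),(30,255,75),(260,130,400,235)); print("dark",u,r[1])
print(plane(C,u,.044))
E
```

```text
[0.4728 0.2599 0.1588]
dark [328.0826 196.3044] (25.45584487915039, 25.455841064453125)
[0.4729 0.2622 0.044 ]
```

View pics/w5c.png

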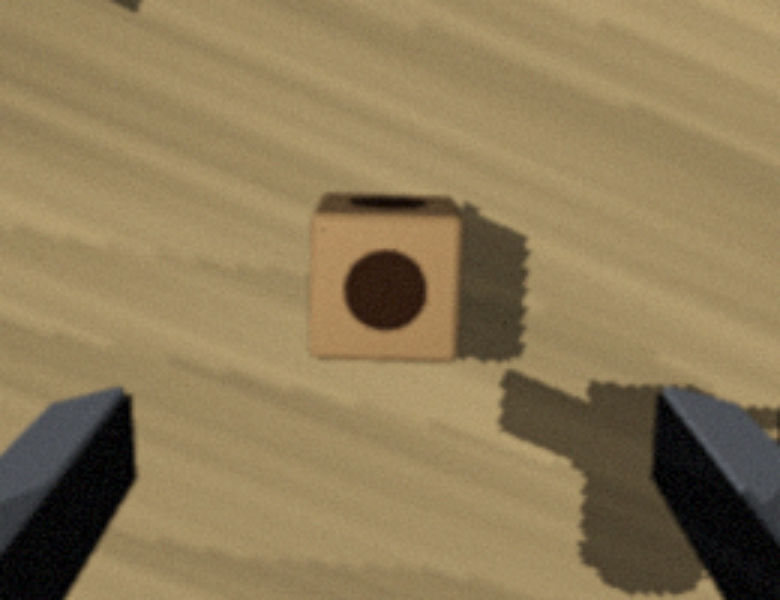

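The crop shows the cube aligned with the fingers to about 1°, with its top disc at wrist pixel (328,196).

>>> arm_command:
  rows:
    - {"rot": [0, 0, 0], "linear": [1, -2, 40], "claw": 94}
    - {"rot": [0, 0, 0], "linear": [0, 0, 45], "claw": 94}
    - {"rot": [0, 0, 0], "linear": [0, 0, 40], "claw": 94}
    - {"rot": [0, 0, 0], "linear": [0, 0, 25], "claw": 80}
    - {"rot": [0, 0, 0], "linear": [0, 0, 0], "claw": 60}
    - {"rot": [0, 0, 0], "linear": [0, 0, 0], "claw": 30}
    - {"rot": [0, 0, 0], "linear": [0, 0, 0], "claw": 30}
    - {"rot": [0, 0, 0], "linear": [0, 0, 0], "claw": 30}
    - {"rot": [0, 0, 0], "linear": [0, 0, 0], "claw": 30}
    - {"rot": [0, 0, 0], "linear": [0, 0, 0], "claw": 30}
    - {"rot": [0, 0, 0], "linear": [0, 0, 0], "claw": 30}
    - {"rot": [0, 0, 0], "linear": [0, 0, 0], "claw": 30}
  force: 20

```text
time_s: 9.95
eef_pos: [0.4734, 0.2632, 0.0095]
tcp_rot: [-0.0, 0.98, 0.198, 0.001]
contact_force: [-0.8, -0.7, 5.8]
width: 0.468
finger_force: 19.9
```

```bash
python3 - <<'E'
from h import *
o=get_obs(); print(o['eef_pos'],o['width']*94,o['finger_force'])
C,im=look("w6");u,r,c=blob(im,(0,30,0),(30,255,75),(300,220,360,300)); print("dark",u,r[1],plane(C,u,.044))
go([.4515,-.066,.12])
E
```

```text
[0.4734 0.2632 0.0095] 43.94718540277725 19.873141050338745
dark [330.8993 276.2195] (47.0, 54.0) [0.4729 0.2626 0.044 ]
tool move mm [-147.5347  294.979  -110.6835]
```

>>> arm_command:
  rows:
    - {"rot": [0, 0, 0], "linear": [0, 0, -15], "claw": 30}
    - {"rot": [0, 0, 0], "linear": [0, 0, -35], "claw": 30}
    - {"rot": [0, 0, 0], "linear": [0, 0, -40], "claw": 30}
    - {"rot": [0, 0, 0], "linear": [0, 0, -30], "claw": 30}
    - {"rot": [0, 0, 0], "linear": [-18.5, 37, 0], "claw": 30}
    - {"rot": [0, 0, 0], "linear": [-18.5, 37, 0], "claw": 30}
    - {"rot": [0, 0, 0], "linear": [-18.5, 37, 0], "claw": 30}
    - {"rot": [0, 0, 0], "linear": [-18.5, 37, 0], "claw": 30}
    - {"rot": [0, 0, 0], "linear": [-18.5, 37, 0], "claw": 30}
    - {"rot": [0, 0, 0], "linear": [-18.5, 37, 0], "claw": 30}
    - {"rot": [0, 0, 0], "linear": [-18.5, 37, 0], "claw": 30}
    - {"rot": [0, 0, 0], "linear": [-18, 36, 0], "claw": 30}

```text
time_s: 11.2
eef_pos: [0.4501, -0.0677, 0.1287]
tcp_rot: [0.0, 0.98, 0.198, 0.0]
contact_force: [0.3, -0.4, -1.3]
width: 0.473
finger_force: 19.9
```

>>> arm_command:
  rows:
    - {"rot": [0, 0, 0], "linear": [0, 0, 35], "claw": 30}
    - {"rot": [0, 0, 0], "linear": [0, 0, 25], "claw": 30}
    - {"rot": [0, 0, 0], "linear": [0, 0, 0], "claw": 30}
    - {"rot": [0, 0, 0], "linear": [0, 0, 0], "claw": 30}
    - {"rot": [0, 0, 0], "linear": [0, 0, 0], "claw": 30}

```text
time_s: 11.7
eef_pos: [0.4521, -0.0664, 0.0698]
tcp_rot: [0.001, 0.98, 0.198, 0.001]
contact_force: [0.4, 0.5, -1.5]
width: 0.467
finger_force: 19.9
```

```bash
python3 - <<'E'
from h import *
C,im=look("w7"); T=pose(); print(T[:3,3])
u,r,c=blob(im,(0,30,0),(30,255,75),(300,220,360,300)); print("disc",u,r[1],plane(C,u,T[2,3]+.035))
u,r,c=blob(im,(85,90,30),(105,255,255),(200,100,460,330)); print("ring part",u,cv2.boundingRect(c))
go([.4515,-.066,.037])
cv2.imwrite("pics/w7c.png",im[100:350,180:480,::-1])
E
```

```text
[ 0.4523 -0.0664  0.07  ]
disc [330.6853 276.1755] (47.0, 53.0) [ 0.4518 -0.0667  0.105 ]
ring part [324.4752 201.6394] (284, 178, 88, 50)
tool move mm [-0.6792 -0.7371 32.9993]
```

View pics/w7c.png

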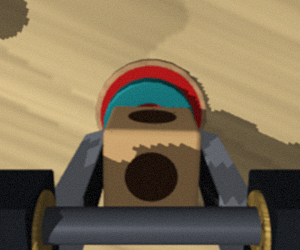

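The crop shows the held cube over the ring and plinth, with the ring sides symmetric behind it (columns 284–372). I set it down.

>>> arm_command:
  rows:
    - {"rot": [0, 0, 0], "linear": [-0.5, -0.5, 15], "claw": 30}
    - {"rot": [0, 0, 0], "linear": [0, 0, 10], "claw": 30}
    - {"rot": [0, 0, 0], "linear": [0, 0, 6], "claw": 30}
    - {"rot": [0, 0, 0], "linear": [0, 0, 1.5], "claw": 30}
    - {"rot": [0, 0, 0], "linear": [0, 0, 0], "claw": 30}
    - {"rot": [0, 0, 0], "linear": [0, 0, 0], "claw": 30}

```text
time_s: 12.35
eef_pos: [0.4503, -0.0657, 0.037]
tcp_rot: [-0.0, 0.98, 0.198, -0.0]
contact_force: [-2.9, 1.4, 7.7]
width: 0.465
finger_force: 19.9
```

```bash
python3 - <<'E'
from h import *
o=get_obs(); print(o['eef_pos'],o['contact_force'],o['width']*94)
E
```

```text
[ 0.4503 -0.0657  0.037 ] [-2.9429  1.3655  7.7386] 43.73648158713944
```

>>> arm_command:
  rows:
    - {"rot": [0, 0, 0], "linear": [0, 0, 0], "claw": 60}
    - {"rot": [0, 0, 0], "linear": [0, 0, 0], "claw": 70}
    - {"rot": [0, 0, 0], "linear": [0, 0, 0], "claw": 70}
    - {"rot": [0, 0, 0], "linear": [0, 0, -10], "claw": 70}
    - {"rot": [0, 0, 0], "linear": [0, 0, -30], "claw": 70}
    - {"rot": [0, 0, 0], "linear": [0, 0, -45], "claw": 80}
    - {"rot": [0, 0, 0], "linear": [0, 0, -45], "claw": 80}
    - {"rot": [0, 0, 0], "linear": [0, 0, -40], "claw": 80}
    - {"rot": [0, 0, 0], "linear": [0, 0, 0], "claw": 80}
    - {"rot": [0, 0, 0], "linear": [0, 0, 0], "claw": 80}

```text
time_s: 13.35
eef_pos: [0.4509, -0.0663, 0.2074]
tcp_rot: [0.001, 0.98, 0.198, 0.002]
contact_force: [0.5, 0.7, -0.5]
width: 0.847
finger_force: 0.0
```

```bash
python3 - <<'E'
from h import *
C,im=look("w8"); T=pose(); print(T[:3,3])
u,r,c=blob(im,(0,30,0),(30,255,75),(300,150,360,235)); print("disc",u,r[1],plane(C,u,.072))
u,r,c=blob(im,(85,90,30),(105,255,255)); print("ring",u,r[1],plane(C,u,.026))
go([.604,.084,.2])
cv2.imwrite("pics/w8c.png",cv2.resize(im[100:300,200:460],None,fx=2,fy=2)[:,:,::-1])
E
```

```text
[ 0.4497 -0.0659  0.2056]
disc [329.6999 194.5492] (23.0, 23.0) [ 0.4495 -0.0665  0.072 ]
ring [330.0784 178.8082] (56.4748420715332, 43.005611419677734) [ 0.4556 -0.0643  0.026 ]
tool move mm [200.3141 -78.3869   5.5878]
```

View pics/w8c.png

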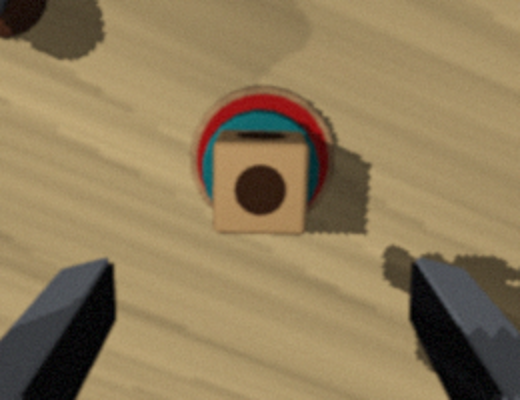

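The crop shows the cube sitting squarely on the ring, and the ring lies concentric on the red plinth. The yellow cup is next.

>>> arm_command:
  rows:
    - {"rot": [0, 0, 0], "linear": [33, -13, 0], "claw": 80}
    - {"rot": [0, 0, 0], "linear": [34, -13, 0], "claw": 80}
    - {"rot": [0, 0, 0], "linear": [34, -13, 0], "claw": 80}
    - {"rot": [0, 0, 0], "linear": [33, -13, 0], "claw": 80}
    - {"rot": [0, 0, 0], "linear": [33, -13, 0], "claw": 80}
    - {"rot": [0, 0, 0], "linear": [33, -13, 0], "claw": 80}
    - {"rot": [0, 0, 0], "linear": [0, 0, 30], "claw": 80}
    - {"rot": [0, 0, 0], "linear": [0, 0, 0], "claw": 80}
    - {"rot": [0, 0, 0], "linear": [0, 0, 0], "claw": 80}
    - {"rot": [0, 0, 0], "linear": [0, 0, 0], "claw": 80}

```text
time_s: 14.4
eef_pos: [0.6039, 0.0829, 0.1758]
tcp_rot: [-0.0, 0.98, 0.197, -0.0]
contact_force: [0.3, -1.3, 0.3]
width: 0.852
finger_force: 0.0
```

```bash
python3 - <<'E'
from h import *
C,im=look("w9"); T=pose(); print(T[:3,3])
cv2.imwrite("pics/w9c.png",cv2.resize(im[100:300,200:460],None,fx=3,fy=3)[:,:,::-1])
u,r,c=blob(im,(18,140,40),(32,255,255),(230,100,430,260)); 
print("yellow",u,r[1],cv2.boundingRect(c),cv2.minEnclosingCircle(c),plane(C,u,.064))
u,r,c=blob(im,(105,120,20),(130,255,255),(230,100,430,260)); print("blue",u,r[1],cv2.boundingRect(c),plane(C,u,.03))
print(proj(C,[.603,.085,.064]))
E
```

```text
[0.6044 0.0828 0.1765]
yellow [327.5273 191.7936] (46.66904067993164, 47.37614822387695) (305, 166, 46, 51) ((327.5, 191.17999267578125), 25.422191619873047) [0.6084 0.0875 0.064 ]
blue [327.9851 185.5771] (55.82158660888672, 47.26426696777344) (300, 160, 56, 50) [0.6071 0.0868 0.03  ]
[327.7585 198.5795]
```

View pics/w9c.png

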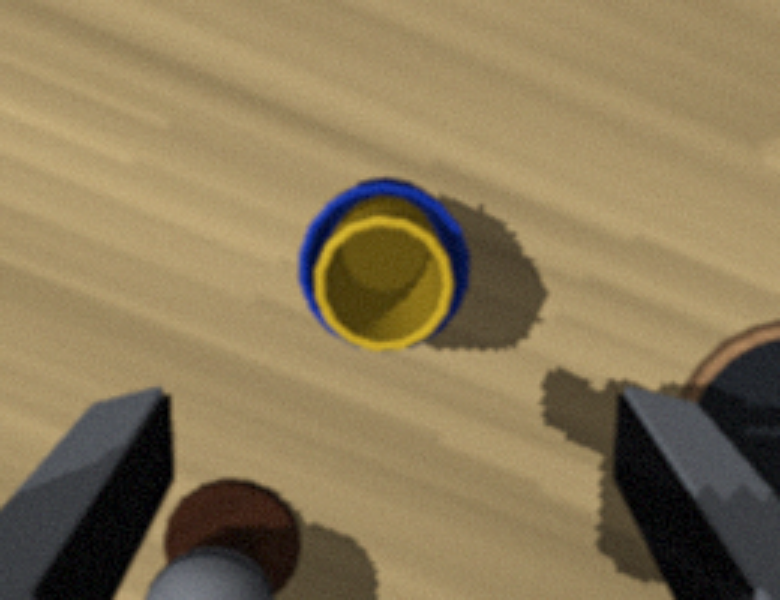

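The crop shows the yellow rim centred at (384,282) in the crop, which is wrist pixel (328,194), with the blue rim around it. The cup axis is therefore about 3.6 mm further along tool x and 2.4 mm along −y. I go down to 3 mm above the blue rim.

>>> arm_command:
  rows:
    - {"rot": [0, 0, 0], "linear": [3.5, -2.5, 40], "claw": 80}
    - {"rot": [0, 0, 0], "linear": [0, 0, 45], "claw": 80}
    - {"rot": [0, 0, 0], "linear": [0, 0, 30], "claw": 80}
    - {"rot": [0, 0, 0], "linear": [0, 0, 16], "claw": 70}
    - {"rot": [0, 0, 0], "linear": [0, 0, 0], "claw": 60}
    - {"rot": [0, 0, 0], "linear": [0, 0, 0], "claw": 55}
    - {"rot": [0, 0, 0], "linear": [0, 0, 0], "claw": 55}

```text
time_s: 15.15
eef_pos: [0.6089, 0.0869, 0.0476]
tcp_rot: [0.0, 0.98, 0.197, 0.002]
contact_force: [0.2, -0.3, -0.3]
width: 0.591
finger_force: 0.0
```

```bash
python3 - <<'E'
from h import *
C,im=look("w10"); T=pose(); print(T[:3,3],get_obs()['contact_force'])
u,r,c=blob(im,(18,140,40),(32,255,255),(230,100,430,310)); print("yellow",u,r[1],cv2.boundingRect(c))
cv2.imwrite("pics/w10c.png",cv2.resize(im[150:350,200:460],None,fx=2,fy=2)[:,:,::-1])
print(proj(C,T[:3,:3]@[0,0,-.019]+T[:3,3]))
E
```

```text
[0.6088 0.087  0.0475] [-0.1816  0.002  -0.4754]
yellow [328.7851 254.785 ] (90.34848022460938, 76.6965103149414) (290, 208, 78, 91)
[329.937  260.9842]
```

View pics/w10c.png

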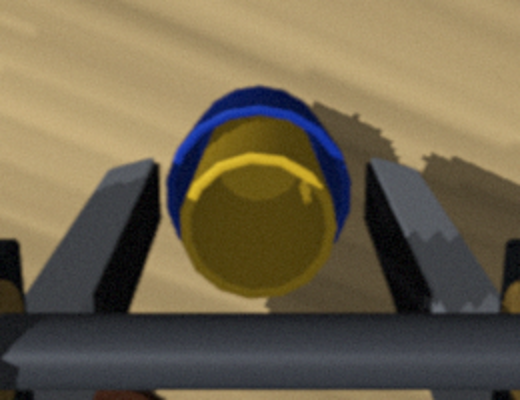

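The crop shows the fingers on either side of the yellow rim, whose centre at wrist (329,263) is within 1 mm of the grasp axis. I close and lift straight up.

>>> arm_command:
  rows:
    - {"rot": [0, 0, 0], "linear": [-0.5, 0, 1.5], "claw": 55}
    - {"rot": [0, 0, 0], "linear": [0, 0, 0], "claw": 45}
    - {"rot": [0, 0, 0], "linear": [0, 0, 0], "claw": 30}
    - {"rot": [0, 0, 0], "linear": [0, 0, 0], "claw": 30}
    - {"rot": [0, 0, 0], "linear": [0, 0, 0], "claw": 30}
    - {"rot": [0, 0, 0], "linear": [0, 0, 0], "claw": 30}
    - {"rot": [0, 0, 0], "linear": [0, 0, 0], "claw": 30}
  force: 14

```text
time_s: 15.9
eef_pos: [0.6062, 0.0869, 0.0436]
tcp_rot: [-0.0, 0.98, 0.198, 0.0]
contact_force: [-1.5, 1.2, 3.0]
width: 0.42
finger_force: 14.0
```

>>> arm_command:
  rows:
    - {"rot": [0, 0, 0], "linear": [0, 0, -5], "claw": 30}
    - {"rot": [0, 0, 0], "linear": [0, 0, -10], "claw": 30}
    - {"rot": [0, 0, 0], "linear": [0, 0, -20], "claw": 30}
    - {"rot": [0, 0, 0], "linear": [0, 0, -30], "claw": 30}
    - {"rot": [0, 0, 0], "linear": [0, 0, -40], "claw": 30}
    - {"rot": [0, 0, 0], "linear": [0, 0, -20], "claw": 30}
    - {"rot": [0, 0, 0], "linear": [0, 0, 0], "claw": 30}
    - {"rot": [0, 0, 0], "linear": [0, 0, 0], "claw": 30}

```text
time_s: 16.7
eef_pos: [0.606, 0.0868, 0.1683]
tcp_rot: [0.0, 0.98, 0.198, 0.0]
contact_force: [-0.8, -0.6, -0.6]
width: 0.419
finger_force: 14.0
```

```bash
python3 - <<'E'
from h import *
C,im=look("w11"); im2=read_camera("scene"); T=pose(); o=get_obs(); print(T[:3,3],o['width']*94,o['finger_force'])
a=cv2.resize(im[150:350,200:460],(520,400)); b=cv2.resize(im2[90:240,250:445],(520,400)); 
cv2.imwrite("pics/w11c.png",np.vstack([a[:300],b[:300]])[:,:,::-1])
u,r,c=blob(im,(18,140,40),(32,255,255),(230,100,430,310)); print("yellow",u,r[1],cv2.boundingRect(c))
go([.451,-.066,.170])
E
```

```text
[0.6045 0.0868 0.1661] 39.58088183453856 13.99998247206895
yellow [330.7338 251.9516] (80.10408782958984, 95.53477478027344) (291, 201, 81, 98)
tool move mm [-200.7177   81.433    -3.3103]
```

View pics/w11c.png

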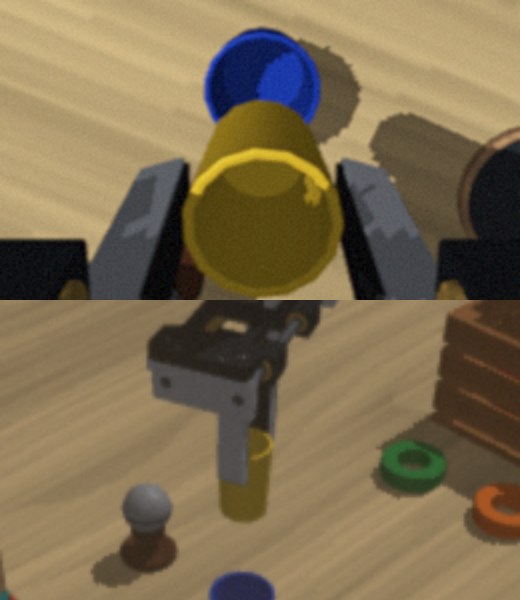

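The views show the yellow cup lifted upright and centred in the grip, with the blue cup left standing empty at its place. I carry it to the tower.

>>> arm_command:
  rows:
    - {"rot": [0, 0, 0], "linear": [-25, 10, 0], "claw": 30}
    - {"rot": [0, 0, 0], "linear": [-30, 12.5, 0], "claw": 30}
    - {"rot": [0, 0, 0], "linear": [-30, 12.5, 0], "claw": 30}
    - {"rot": [0, 0, 0], "linear": [-30, 12, 0], "claw": 30}
    - {"rot": [0, 0, 0], "linear": [-30, 12, 0], "claw": 30}
    - {"rot": [0, 0, 0], "linear": [-30, 12, 0], "claw": 30}
    - {"rot": [0, 0, 0], "linear": [-26, 10, 0], "claw": 30}
    - {"rot": [0, 0, 0], "linear": [0, 0, 20], "claw": 30}
    - {"rot": [0, 0, 0], "linear": [0, 0, 20], "claw": 30}
    - {"rot": [0, 0, 0], "linear": [0, 0, 0], "claw": 30}
    - {"rot": [0, 0, 0], "linear": [0, 0, 0], "claw": 30}
    - {"rot": [0, 0, 0], "linear": [0, 0, 0], "claw": 30}

```text
time_s: 18.0
eef_pos: [0.4526, -0.0657, 0.1286]
tcp_rot: [0.0, 0.98, 0.198, 0.0]
contact_force: [-1.0, 0.3, -0.7]
width: 0.421
finger_force: 14.0
```

```bash
python3 - <<'E'
from h import *
C,im=look("w12"); T=pose(); o=get_obs(); print(T[:3,3],o['width']*94,o['finger_force'])
im2=read_camera("scene"); im3=read_camera("top")
w=im[150:350,200:460]; s=im2[120:250,175:305]; t=im3[220:300,310:420]
cv2.imwrite("pics/w12c.png",np.hstack([cv2.resize(w,(400,308)),cv2.resize(s,(308,308))])[:,:,::-1])
go([.451,-.066,.112])
E
```

```text
[ 0.4528 -0.0657  0.1289] 39.45620948912547 14.00004069060742
tool move mm [-1.8876 -0.5362 17.0765]
```

View pics/w12c.png

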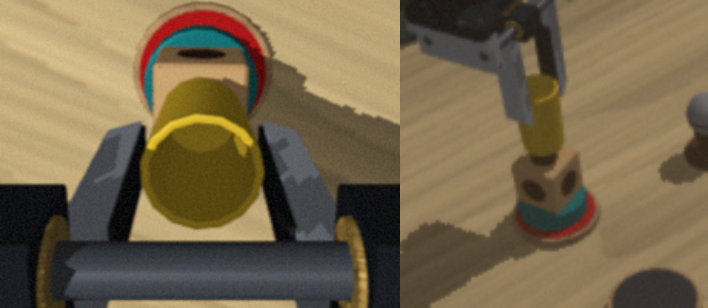

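The views show the cup upright just above the cube and laterally centred. I lower it the last 17 mm.

>>> arm_command:
  rows:
    - {"rot": [0, 0, 0], "linear": [-1.5, -0.5, 9], "claw": 30}
    - {"rot": [0, 0, 0], "linear": [0, 0, 5], "claw": 30}
    - {"rot": [0, 0, 0], "linear": [0, 0, 2], "claw": 30}
    - {"rot": [0, 0, 0], "linear": [0, 0, 0.5], "claw": 30}
    - {"rot": [0, 0, 0], "linear": [0, 0, 0], "claw": 30}
    - {"rot": [0, 0, 0], "linear": [0, 0, 0], "claw": 30}

```text
time_s: 18.75
eef_pos: [0.4506, -0.0658, 0.1117]
tcp_rot: [0.0, 0.98, 0.198, 0.0]
contact_force: [-0.1, 0.1, -0.3]
width: 0.423
finger_force: 14.0
```

>>> arm_command:
  rows:
    - {"rot": [0, 0, 0], "linear": [0, 0, 0.5], "claw": 30}
    - {"rot": [0, 0, 0], "linear": [0, 0, 0], "claw": 30}
    - {"rot": [0, 0, 0], "linear": [0, 0, 0], "claw": 30}

```text
time_s: 19.05
eef_pos: [0.4508, -0.0659, 0.1115]
tcp_rot: [0.0, 0.98, 0.198, 0.0]
contact_force: [0.3, 0.2, 1.7]
width: 0.417
finger_force: 14.0
```

>>> arm_command:
  rows:
    - {"rot": [0, 0, 0], "linear": [0, 0, 0.5], "claw": 30}
    - {"rot": [0, 0, 0], "linear": [0, 0, 0], "claw": 30}
    - {"rot": [0, 0, 0], "linear": [0, 0, 0], "claw": 30}

```text
time_s: 19.35
eef_pos: [0.4509, -0.0658, 0.1114]
tcp_rot: [0.0, 0.98, 0.198, 0.0]
contact_force: [-1.4, 1.6, 4.7]
width: 0.42
finger_force: 14.0
```

>>> arm_command:
  rows:
    - {"rot": [0, 0, 0], "linear": [0, 0, 0], "claw": 50}
    - {"rot": [0, 0, 0], "linear": [0, 0, 0], "claw": 60}
    - {"rot": [0, 0, 0], "linear": [0, 0, 0], "claw": 65}
    - {"rot": [0, 0, 0], "linear": [0, 0, -8], "claw": 65}
    - {"rot": [0, 0, 0], "linear": [0, 0, -25], "claw": 65}
    - {"rot": [0, 0, 0], "linear": [0, 0, -45], "claw": 75}
    - {"rot": [0, 0, 0], "linear": [0, 0, -45], "claw": 75}
    - {"rot": [0, 0, 0], "linear": [0, 0, 0], "claw": 75}
    - {"rot": [0, 0, 0], "linear": [0, 0, 0], "claw": 75}
    - {"rot": [0, 0, 0], "linear": [0, 0, 0], "claw": 75}

```text
time_s: 20.35
eef_pos: [0.4495, -0.0655, 0.2324]
tcp_rot: [-0.001, 0.98, 0.198, -0.001]
contact_force: [-0.1, -0.0, -0.9]
width: 0.801
finger_force: 0.0
```

```bash
python3 - <<'E'
from h import *
C,im=look("w13"); T=pose(); print(T[:3,3])
cv2.imwrite("pics/w13c.png",cv2.resize(im[100:300,200:460],None,fx=3,fy=3)[:,:,::-1])
for p in ([.451,-.066,.132],[.451,-.066,.076]): print((proj(C,p)-[200,100])*3)
go([.481,.097,.2])
E
```

```text
[ 0.4492 -0.0654  0.2319]
[395.6714 301.0102]
[395.4352 259.7657]
tool move mm [  92.25   -137.3085   32.0157]
```

View pics/w13c.png

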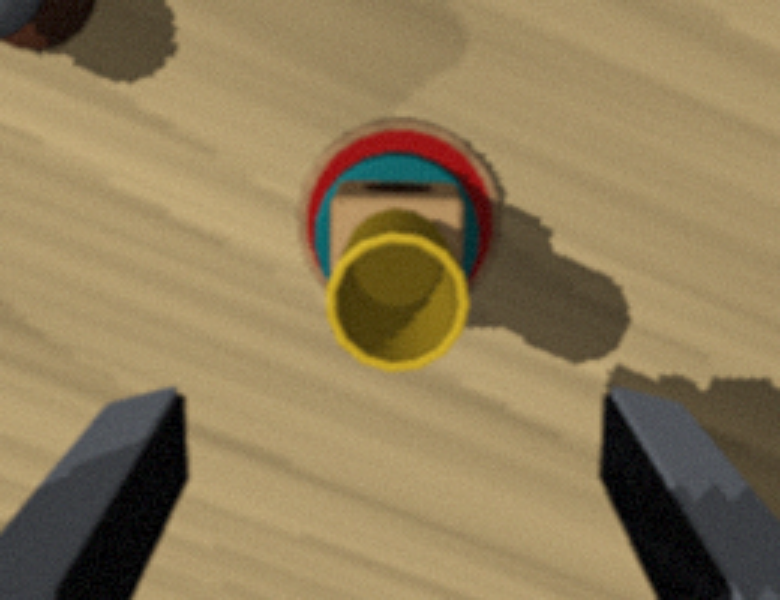

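The crop shows the cup upright with its rim centred at (398,301), against (396,301) predicted for (0.451,−0.066). The ball is last.

>>> arm_command:
  rows:
    - {"rot": [0, 0, 0], "linear": [18.4, -27.5, 0], "claw": 75}
    - {"rot": [0, 0, 0], "linear": [18.4, -27.5, 0], "claw": 75}
    - {"rot": [0, 0, 0], "linear": [18.4, -27.5, 0], "claw": 75}
    - {"rot": [0, 0, 0], "linear": [18.4, -27.5, 0], "claw": 75}
    - {"rot": [0, 0, 0], "linear": [18.4, -27.5, 0], "claw": 75}
    - {"rot": [0, 0, 0], "linear": [0, 0, 40], "claw": 75}
    - {"rot": [0, 0, 0], "linear": [0, 0, 30], "claw": 75}
    - {"rot": [0, 0, 0], "linear": [0, 0, 0], "claw": 75}
    - {"rot": [0, 0, 0], "linear": [0, 0, 0], "claw": 75}
    - {"rot": [0, 0, 0], "linear": [0, 0, 0], "claw": 75}

```text
time_s: 21.4
eef_pos: [0.4831, 0.0964, 0.165]
tcp_rot: [0.0, 0.98, 0.197, 0.001]
contact_force: [0.4, 0.7, 1.6]
width: 0.798
finger_force: 0.0
```

```bash
python3 - <<'E'
from h import *
C,im=look("w14"); T=pose(); print(T[:3,3])
cv2.imwrite("pics/w14c.png",cv2.resize(im[100:300,200:460],None,fx=3,fy=3)[:,:,::-1])
g=cv2.medianBlur(cv2.cvtColor(im,cv2.COLOR_RGB2GRAY),3)[120:270,260:400]
h=cv2.HoughCircles(g,cv2.HOUGH_GRADIENT,1.5,100,param1=80,param2=15,minRadius=22,maxRadius=40)[0]+[260,120,0]
u,r,c=blob(im,(0,0,40),(180,75,255),(260,120,400,240)); print(h,"mask",u,cv2.minEnclosingCircle(c))
for q in (h[0][:2],u): print(plane(C,q,.051)); go(list(plane(C,q,.051)[:2])+[.037])
E
```

```text
[0.4835 0.0964 0.1655]
[[331.25 200.25  24.1 ]] mask [330.8378 199.8721] ((331.0, 200.0), 25.079971313476562)
[0.4819 0.095  0.051 ]
tool move mm [ -2.3879   0.5748 128.4467]
[0.4821 0.0954 0.051 ]
tool move mm [ -2.0538   0.2201 128.4473]
```

View pics/w14c.png

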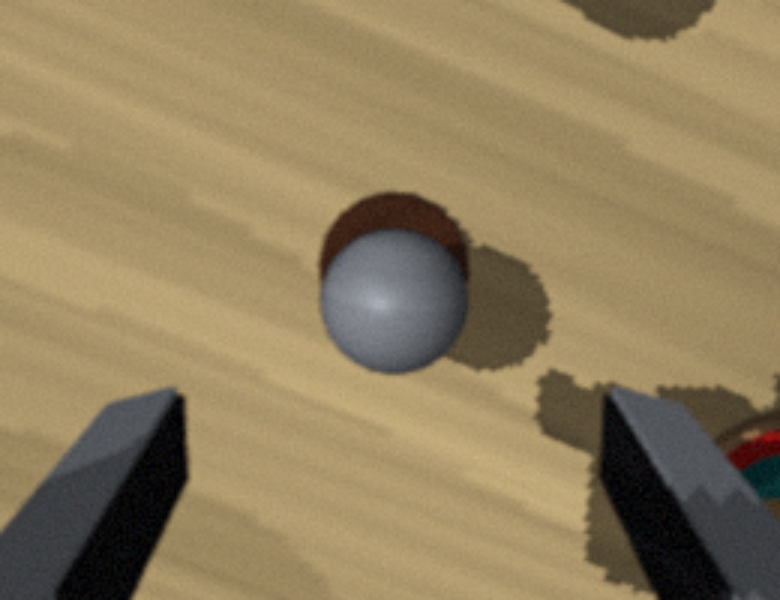

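The crop shows the ball centred at (395,300), which is wrist pixel (331,200), on its stand with no obstacles. I grip it just below the usual point so that the fingertips end above the cup rim.

>>> arm_command:
  rows:
    - {"rot": [0, 0, 0], "linear": [-2.2, 0.4, 40], "claw": 75}
    - {"rot": [0, 0, 0], "linear": [0, 0, 45], "claw": 75}
    - {"rot": [0, 0, 0], "linear": [0, 0, 28], "claw": 75}
    - {"rot": [0, 0, 0], "linear": [0, 0, 15], "claw": 70}
    - {"rot": [0, 0, 0], "linear": [0, 0, 0], "claw": 60}
    - {"rot": [0, 0, 0], "linear": [0, 0, 0], "claw": 48}
    - {"rot": [0, 0, 0], "linear": [0, 0, 0], "claw": 30}
    - {"rot": [0, 0, 0], "linear": [0, 0, 0], "claw": 30}
    - {"rot": [0, 0, 0], "linear": [0, 0, 0], "claw": 30}
    - {"rot": [0, 0, 0], "linear": [0, 0, 0], "claw": 30}
    - {"rot": [0, 0, 0], "linear": [0, 0, 0], "claw": 30}
  force: 14

```text
time_s: 22.55
eef_pos: [0.4819, 0.0955, 0.0373]
tcp_rot: [0.0, 0.98, 0.198, 0.002]
contact_force: [-0.8, 0.2, 6.6]
width: 0.44
finger_force: 14.0
```

>>> arm_command:
  rows:
    - {"rot": [0, 0, 0], "linear": [0, 0, -10], "claw": 30}
    - {"rot": [0, 0, 0], "linear": [0, 0, -30], "claw": 30}
    - {"rot": [0, 0, 0], "linear": [0, 0, -45], "claw": 30}
    - {"rot": [0, 0, 0], "linear": [0, 0, -45], "claw": 30}
    - {"rot": [0, 0, 0], "linear": [0, 0, -15], "claw": 30}
    - {"rot": [0, 0, 0], "linear": [0, 0, 0], "claw": 30}
    - {"rot": [0, 0, 0], "linear": [0, 0, 0], "claw": 30}
    - {"rot": [0, 0, 0], "linear": [0, 0, 0], "claw": 30}

```text
time_s: 23.35
eef_pos: [0.4784, 0.0953, 0.1786]
tcp_rot: [-0.0, 0.98, 0.198, -0.002]
contact_force: [-0.2, -0.1, -2.1]
width: 0.44
finger_force: 14.0
```

```bash
python3 - <<'E'
from h import *
C,im=look("w15"); T=pose(); o=get_obs(); print(T[:3,3],o['width']*94,o['finger_force'])
u,r,c=blob(im[:,:,:],(0,0,90),(180,75,255),(295,200,365,305)); print("ball",u,cv2.boundingRect(c),proj(C,T[:3,3]+[0,0,.014]))
go([.451,-.0663,.170])
E
```

```text
[0.4784 0.0953 0.1785] 41.522125158132646 13.999869972467422
ball [323.0351 239.0849] (295, 219, 65, 43) [330.1153 256.9082]
tool move mm [-87.8568 138.3791   8.6523]
```

>>> arm_command:
  rows:
    - {"rot": [0, 0, 0], "linear": [-11, 17, 0], "claw": 30}
    - {"rot": [0, 0, 0], "linear": [-18, 28, 0], "claw": 30}
    - {"rot": [0, 0, 0], "linear": [-18, 28, 0], "claw": 30}
    - {"rot": [0, 0, 0], "linear": [-18, 28, 0], "claw": 30}
    - {"rot": [0, 0, 0], "linear": [-14, 23, 0], "claw": 30}
    - {"rot": [0, 0, 0], "linear": [-9, 14, 0], "claw": 30}
    - {"rot": [0, 0, 0], "linear": [0, 0, 8], "claw": 30}
    - {"rot": [0, 0, 0], "linear": [0, 0, 0], "claw": 30}
    - {"rot": [0, 0, 0], "linear": [0, 0, 0], "claw": 30}
    - {"rot": [0, 0, 0], "linear": [0, 0, 0], "claw": 30}

```text
time_s: 24.4
eef_pos: [0.4524, -0.065, 0.1723]
tcp_rot: [-0.0, 0.98, 0.198, -0.0]
contact_force: [-0.1, -0.1, -0.3]
width: 0.438
finger_force: 14.0
```

```bash
python3 - <<'E'
from h import *
C,im=look("w16"); T=pose(); o=get_obs(); print(T[:3,3],o['width']*94,o['finger_force'])
im2=read_camera("scene"); im3=read_camera("top"); cv2.imwrite("pics/s16.png",im2[:,:,::-1]);cv2.imwrite("pics/t16.png",im3[:,:,::-1])
w=im[140:340,200:460]; s=im2[80:240,160:320]
cv2.imwrite("pics/w16c.png",np.hstack([cv2.resize(w,(468,360)),cv2.resize(s,(320,360))])[:,:,::-1])
# ball triangulated vs cup in scene/wrist
b=T[:3,3]+[0,0,.014]
for n,CC in(("w",C),("s",cam("scene"))): print(n,"ball",proj(CC,b),"rim",proj(CC,[.451,-.0663,.132]))
go([.451,-.0663,.131])
E
```

```text
[ 0.4526 -0.0651  0.1726] 41.040305091900606 13.99990439414978
w ball [330.495  256.8197] rim [331.3734 226.7993]
s ball [228.7348 141.4194] rim [231.7824 163.9161]
tool move mm [-2.0271  0.2022 41.858 ]
```

View pics/w16c.png

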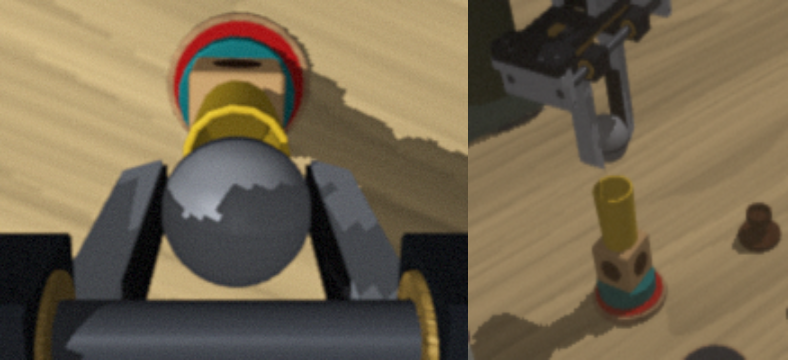

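The views show the ball held over the cup. Its centre is at wrist (331,258), and the cup rim is centred at (332,227) against (331,227) predicted, so about 1.5 mm along −x remains. I lower it gently.

>>> arm_command:
  rows:
    - {"rot": [0, 0, 0], "linear": [-1.5, 0, 15], "claw": 30}
    - {"rot": [0, 0, 0], "linear": [0, 0, 14], "claw": 30}
    - {"rot": [0, 0, 0], "linear": [0, 0, 8], "claw": 30}
    - {"rot": [0, 0, 0], "linear": [0, 0, 3], "claw": 30}
    - {"rot": [0, 0, 0], "linear": [0, 0, 0], "claw": 30}
    - {"rot": [0, 0, 0], "linear": [0, 0, 0], "claw": 30}
    - {"rot": [0, 0, 0], "linear": [0, 0, 0], "claw": 30}

```text
time_s: 25.25
eef_pos: [0.4518, -0.0667, 0.1335]
tcp_rot: [0.0, 0.98, 0.198, 0.001]
contact_force: [0.2, -0.6, -0.7]
width: 0.437
finger_force: 14.0
```

>>> arm_command:
  rows:
    - {"rot": [0, 0, 0], "linear": [0, 0, 1], "claw": 30}
    - {"rot": [0, 0, 0], "linear": [0, 0, 0], "claw": 30}
    - {"rot": [0, 0, 0], "linear": [0, 0, 0], "claw": 30}

```text
time_s: 25.55
eef_pos: [0.4515, -0.0666, 0.1322]
tcp_rot: [0.0, 0.98, 0.198, 0.0]
contact_force: [-0.7, -0.7, 0.5]
width: 0.441
finger_force: 14.4
```

>>> arm_command:
  rows:
    - {"rot": [0, 0, 0], "linear": [0, 0, 0.7], "claw": 30}
    - {"rot": [0, 0, 0], "linear": [0, 0, 0], "claw": 30}
    - {"rot": [0, 0, 0], "linear": [0, 0, 0], "claw": 30}

```text
time_s: 25.85
eef_pos: [0.4518, -0.0667, 0.1318]
tcp_rot: [0.0, 0.98, 0.198, 0.001]
contact_force: [-0.4, 0.2, 4.5]
width: 0.437
finger_force: 15.2
```

```bash
python3 - <<'E'
from h import *
C,im=look("w17"); T=pose(); o=get_obs(); print(T[:3,3],o['contact_force'])
u,r,c=blob(im,(18,140,40),(32,255,255),(230,100,430,310)); print("cup part",u,cv2.boundingRect(c), proj(C,[.451,-.0663,.132]))
E
```

```text
[ 0.4518 -0.0667  0.1318] [0.5865 0.941  5.9726]
cup part [328.2326 213.4189] (298, 194, 62, 37) [328.9362 247.7345]
```

Contact at about 5 N shows the ball is seated. I release it.

>>> arm_command:
  rows:
    - {"rot": [0, 0, 0], "linear": [0, 0, 0], "claw": 43}
    - {"rot": [0, 0, 0], "linear": [0, 0, 0], "claw": 46}
    - {"rot": [0, 0, 0], "linear": [0, 0, 0], "claw": 52}
    - {"rot": [0, 0, 0], "linear": [0, 0, 0], "claw": 60}
    - {"rot": [0, 0, 0], "linear": [0, 0, 0], "claw": 75}
    - {"rot": [0, 0, 0], "linear": [0, 0, 0], "claw": 75}
    - {"rot": [0, 0, 0], "linear": [0, 0, -15], "claw": 75}
    - {"rot": [0, 0, 0], "linear": [0, 0, -30], "claw": 75}
    - {"rot": [0, 0, 0], "linear": [0, 0, -35], "claw": 75}
    - {"rot": [0, 0, 0], "linear": [0, 0, -20], "claw": 75}
    - {"rot": [0, 0, 0], "linear": [0, 0, 0], "claw": 75}
    - {"rot": [0, 0, 0], "linear": [0, 0, 0], "claw": 75}

```text
time_s: 27.1
eef_pos: [0.451, -0.0665, 0.2306]
tcp_rot: [0.0, 0.98, 0.198, -0.0]
contact_force: [0.9, 0.6, -0.5]
width: 0.8
finger_force: 0.0
```

```bash
python3 - <<'E'
from h import *
C,im=look("w18"); T=pose(); print(T[:3,3])
b=[.451,-.0663,.144]
u,r,c=blob(im,(0,0,40),(180,75,255),(290,150,370,260)); print("wrist ball",u,cv2.minEnclosingCircle(c),proj(C,b))
s=read_camera("scene"); cv2.imwrite("pics/s18.png",s[:,:,::-1])
S=cam("scene"); pb=proj(S,b); print("scene pred ball",pb)
x,y=pb.astype(int)
u,r,c=blob(s,(0,0,40),(180,75,255),(x-13,y-13,x+14,y+14)); print("scene ball",u,cv2.minEnclosingCircle(c))
u,r,c=blob(s,(18,140,40),(32,255,255),(x-20,y,x+20,y+60)); print("scene cup",u,r, proj(S,[.451,-.0663,.072]))
u,r,c=blob(s,(105,120,20),(130,255,255),(315,170,365,230)); print("blue cup",u,plane(S,u,.025))
E
```

```text
[ 0.4503 -0.0662  0.2296]
wrist ball [330.2097 206.0458] ((331.40557861328125, 203.91201782226562), 30.071125030517578) [330.16   206.1025]
scene pred ball [230.9153 159.1107]
scene ball [230.9228 157.7095] ((231.0, 157.61538696289062), 10.633585929870605)
scene cup [234.3262 176.8151] ((234.4729766845703, 177.8378448486328), (27.12583351135254, 19.39908218383789), 80.53767395019531) [235.8869 186.6647]
blue cup [338.8237 201.924 ] [0.5957 0.0934 0.025 ]
```

The ball sits where predicted in both views: wrist (330,206) and scene (231,158). The gripper is clear and open, so I hand it in.

```bash
python3 -c "
from station import *
print(finish_job())"
```

```text
the job is handed in; nothing more can be done
None
```

The tower (teal ring, cube, yellow cup, ball) stands centred on the red plinth, released and handed in at about 27 s, and the blue cup was left standing in place; I viewed 16 pictures where at most 14 were allowed, so the final check was by pixel measurement only.

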